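Zero the polariser cell, then index the dividing head to its third stop

TASK

First turn the black polariser cell in its socket, without lifting it out, until its white notch faces the red mark on the socket, and let go of it. Then take the bar knob of the indexing head and turn it clockwise (seen from above) to the third click stop counted from home (home is the dead stop where the white pointer faces the head's red mark; the knob may be found resting at home or already one click on), without going past that third stop, and finish while still gripping the knob there so that it can be locked. Leave the tools and the spacer lying where they are.

Things in the scene. Friction and masses are not known exactly. Their poses are not given: they have to be found in the camera images.
- cell_center (a point): centre (half-way up) of the loose polariser cell: an upright black cylinder, diameter 50, height 65, about 200 g, standing in the socket with its top 79 above the table (its upper 43 stand clear above the socket's rim) and 1 mm play all round; it turns freely on its vertical axis. Its own -x axis points to the white notch, z up. At the start the notch is 0.5 to 1.4 rad counter-clockwise (from above) of the red mark
- cell_notch (a point): outer end of the white notch line on top of the cell, 22 from its axis, 79 above the table; the white line also runs down the cell's side
- socket: fixed aluminium socket: 120 square foot 8 thick and a round collar, outer diameter 100, bore 52, its rim 36 above the table. Origin on the bore's axis at the table; the red mark lies on its -x side, z up
- socket_mark (a point): middle of the red mark on the collar's rim, 38 from the bore's axis, 36 above the table
- head: fixed indexing head: aluminium block 180 (x) by 150 (y) by 30 high, with a dark scalloped dividing plate (15 bright pins round it, 138 across, top 42 above the table) carrying the knob, a red home mark beyond the plate on its -x side and a brass sprung plunger on its +x side. Origin on the knob's axis at the table, z up
- knob_grip (a point): point on the knob's axis, 63 above the table, at the height to grip. The knob is a black bar on top of the plate, 60 long, 16 wide (grip across this width), from 42 to 76 above the table. The point's x axis runs along the bar, -x towards the white pointer end, z up; it turns with the knob
- knob_pointer (a point): end of the white pointer line on top of the bar, 29 from the axis, 76 above the table; a white line on the plate continues it
- home_mark (a point): middle of the red home mark on the head, 80 from the knob's axis, 43 above the table
- knob (a joint): knob angle in rad: 0 at home (dead stop, pointer at red mark), growing clockwise from above. Click stops every 24 degrees: 0.419, 0.838, third 1.257, and three more. Leaving a stop takes 0.2 to 0.35 N m, falling off to half-way; then it pulls on by itself with up to 0.4 N m and snaps into the next stop, where the torque jumps back. It stays in a stop when let go. Starts at home or the first stop
- driver: green-handled screwdriver lying on the table, not to be disturbed
- spacer: black cylinder, diameter 28, length 50, lying on the table, not to be disturbed
- spanner: steel spanner lying flat on the table, not to be disturbed
Things that resemble listed ones, but are neither listed nor needed, are in the scene too. Leave any green or pink look-alike of the socket alone.

How it is judged:
By the outcome, as a careful person would: the job done as asked, in the order asked, and still so for the second after the job is handed in, while the arm keeps its last pose, push and grip.
It also fails if it takes over 48 s, if anything falls off the work surface, if the arm or the gripper's body presses on something with over 40 N, if the wrist force passes 120 N, or if a joint passes its speed limit or range.

ROBOT

A 6-joint arm with a two-finger parallel gripper is mounted at the origin on the work surface. World frame = base frame: x ahead of the robot, y to its left, z up, the work surface at z = 0. Lengths are in m, angles in rad, forces in N, time in s.
With the tool pointing down it reaches from about 0.425 to 0.95 m from the base axis. Payload 3.5 kg.
Tool frame: the origin (TCP) lies on the centre line of the jaws, within the pads' length; the fingertips stand ahead of it and the grasp point (between the pads) lies 11 mm behind it (tips_ahead is the z of the fingertips in the tool frame, in m); z points along the fingers, y is the direction in which the jaws open and shut (so a half turn about z gives the same grasp; the last joint's range is limited). The gripper opens to 85 mm and grips with 20 to 120 N. Pads are 22 mm wide; open, the fingers measure 114 mm over their backs; the gripper's body (76 mm by 85 mm) begins 54 mm behind the grasp point. The pads swing forward as they close: fully open they stand 13 mm farther back than shut.
Start: joints at [-1.317, 0.286, 1.577, -0, 1.279, -0.15], TCP at [0.265, -0.621, 0.239] pointing down, gripper open.
Joint ranges: [-2.77, 2.77], [-0.9, 2.22], [0.21, 2.48], [-1.53, 4.67], [0.24, 2.81], [-2.84, 2.84]. Speed limits (rad/s): [2.79, 2.79, 3.14, 3.14, 3.14, 3.14].

INTERFACE

Orientations are given as a unit quaternion [x, y, z, w].
In Python, from plant import * gives the robot as it stands. The module is installed in compiled form; this text tells all that it offers.
- The arm moves only by the tool move_arm, never from a script. Its arguments are lists of equal length, an entry for each row: "linear": the shift along the world's x, y, z in m, a list of three; "twist": the turn, a rotation vector about the world's x, y, z in degrees, a list of three. A call has 1 to 20 rows; each row shifts and turns the pose as measured when the row begins; what a row does not reach is not made up. A row lasts 1/12 s, in which the tool goes at most 41.7 mm and 7.16 degrees, less where a joint would pass 70% of its speed; a pose out of reach is approached as far as the arm can. A call is refused whole if a number of a shift passes 0.0417 or a number of a turn 7.16, either way. A call with a gripper value outside its range is refused whole. "grip" is the opening, from 0 (shut) to 1 (fully open), set as the call begins (left out, the last holds). The fingers move at their own pace and stop on an object; "force" is the grip in N (left out, the last holds). Time passes only in rows, so rows that do not move let the fingers close. It gives the time, the measured TCP pose, the force and the opening at its end, in the units of the state.
- get_state(): the state, without advancing time (a new reading comes with each control period).
- read_camera(name): name is "scene" or "top" or "wrist"; returns a dict with "img" (420x560x3 uint8, blue, green, red), "depth" (420x560 float32, m along the optical axis (not along the pixel's ray), 0 where there is no reading), "fx", "fy", "cx", "cy" (pixels), "rvec" (rotation vector, rad) and "tvec" (3), from world to camera coordinates, as OpenCV has them. Camera axes: x right, y down, z forward; pixel columns grow to the right and rows downward; lengths in m; the calibration is good to about 2 mm. A picture is of the moment at which its call begins.
- sign_off(): hands the job in, once; it reports no verdict.
The state is a dict: "time": time; "qpos": joint angles; "dq": joint speeds; "joint_efforts": joint torques, N m; "eef_pos": TCP position; "tcp_rot": TCP orientation; "contact_force": force on the tool from outside, world axes, zero at the start; "wrist_torque": the same for the moment, N m; "opening": opening from 0.0 (shut) to 1.0 (fully open).
Only numpy, scipy, OpenCV 4.12 (cv2) and the standard library are available. Lean on these libraries where they do the work, as an engineer would, in place of code of your own. Each camera call takes 0.05 s, during which the arm holds its last target.

## Working session

There is one attempt and no reset: what is moved stays moved. The work goes in short steps, Python scripts to look and compute and a tool call to move; the robot and the scene stay as the last step left them, time stands still between calls to the robot, and variables do not carry over. Pictures are saved under pics/ and viewed, and the job is handed in when it is done.

Besides the shell and the picture viewer there is one more tool, called in YAML: its name, and indented under it one key for each argument. move_arm: Moves the arm, as the interface text tells. Its arguments: {"type":"object","properties":{"linear":{"type":"array","items":{"type":"array","items":{"type":"number"}}},"twist":{"type":"array","items":{"type":"array","items":{"type":"number"}}},"grip":{"type":"number"},"force":{"type":"number"}},"required":["linear","twist"]}

```bash
mkdir -p pics
cat > h.py <<'E'
from plant import *
import numpy as np, cv2
def cam(n):
    c=read_camera(n); R=cv2.Rodrigues(np.array(c["rvec"],float))[0]; c["R"]=R; c["t"]=np.array(c["tvec"],float).ravel(); return c
def onz(c,u,v,z):
    d=c["R"].T@np.array([(u-c["cx"])/c["fx"],(v-c["cy"])/c["fy"],1]); o=-c["R"].T@c["t"]
    return o+d*(z-o[2])/d[2]
def px(c,p):
    q=c["R"]@np.array(p)+c["t"]; return c["fx"]*q[0]/q[2]+c["cx"],c["fy"]*q[1]/q[2]+c["cy"]
def crop(c,u,v,w,h,s,name):
    u0,v0=int(u-w/2),int(v-h/2); u0=max(u0,0); v0=max(v0,0)
    im=cv2.resize(c["img"][v0:v0+h,u0:u0+w],None,fx=s,fy=s,interpolation=cv2.INTER_CUBIC)
    cv2.imwrite("pics/"+name,im); print(name,"origin",u0,v0,"scale",s)
E
python3 - <<'E'
from h import *
print(get_state())
import pickle
for n in("scene","top","wrist"):
    c=cam(n); cv2.imwrite(f"pics/{n}0.png",c["img"]); pickle.dump(c,open(n+"0.pkl","wb")); print(n,c["fx"],-c["R"].T@c["t"])
E
```

```text
{'time': 0.0, 'qpos': array([-1.31699744e+00,  2.87200496e-01,  1.57818150e+00,  6.02201505e-06,
        1.27859958e+00, -1.50002778e-01]), 'dq': array([ 0.00106455, -0.00211505, -0.00068156,  0.00084381, -0.00061773,
       -0.00124238]), 'joint_efforts': array([-1.59796687e-04, -4.05984449e+01, -2.92623067e+01, -1.77728843e-04,
        5.91257049e-03,  2.75559309e-07]), 'eef_pos': array([ 0.26508329, -0.6200744 ,  0.23792149]), 'tcp_rot': array([ 9.79686646e-01,  2.00530915e-01, -5.90840433e-05, -1.19300480e-03]), 'contact_force': array([0.51489868, 0.39534926, 0.35470078]), 'wrist_torque': array([ 0.06208194,  0.01178205, -0.03639958]), 'opening': 0.9980780372371598}
scene 441.620085977308 [0.84875448 0.63771428 0.8196908 ]
top 401.10959833029625 [ 0.41079777 -0.0089912   1.11483615]
wrist 302.5320418970108 [ 0.33751655 -0.58946102  0.3729715 ]
```

View pics/scene0.png

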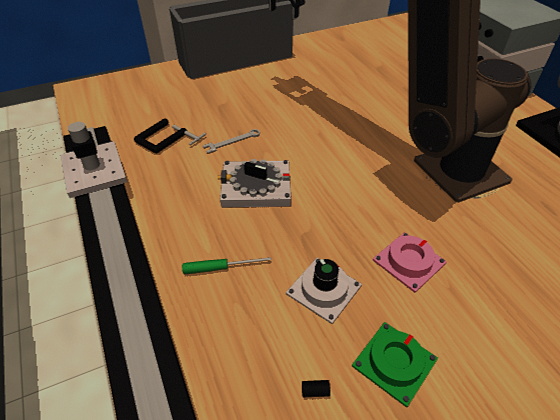

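View pics/top0.png

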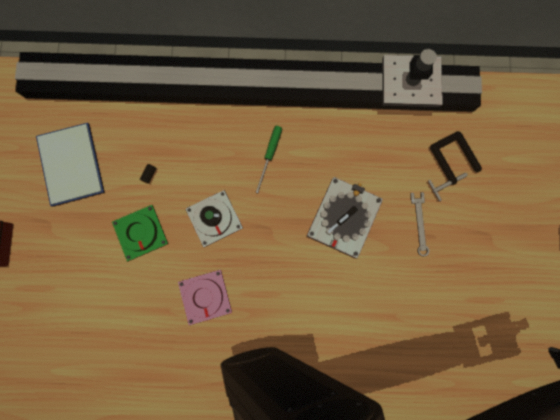

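View pics/wrist0.png

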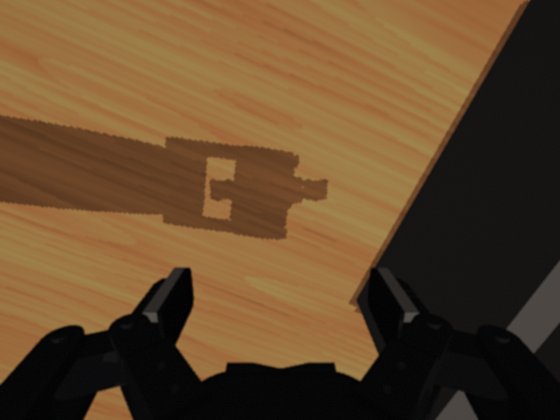

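The aluminium socket with the black cell is at top px (213,217). The green (140,233) and pink (205,297) ones are the look-alikes to leave alone. The indexing head is at (346,217). Next I'll enlarge these.

Run:
```python
from h import *
import pickle
c=pickle.load(open("top0.pkl","rb"))
crop(c,214,217,66,66,9,"t_cell.png"); crop(c,346,217,90,90,8,"t_head.png")
s=pickle.load(open("scene0.pkl","rb"))
crop(s,325,285,90,80,8,"s_cell.png"); crop(s,256,183,90,70,8,"s_head.png")
```

```text
t_cell.png origin 181 184 scale 9
t_head.png origin 301 172 scale 8
s_cell.png origin 280 245 scale 8
s_head.png origin 211 148 scale 8
```

View pics/t_cell.png

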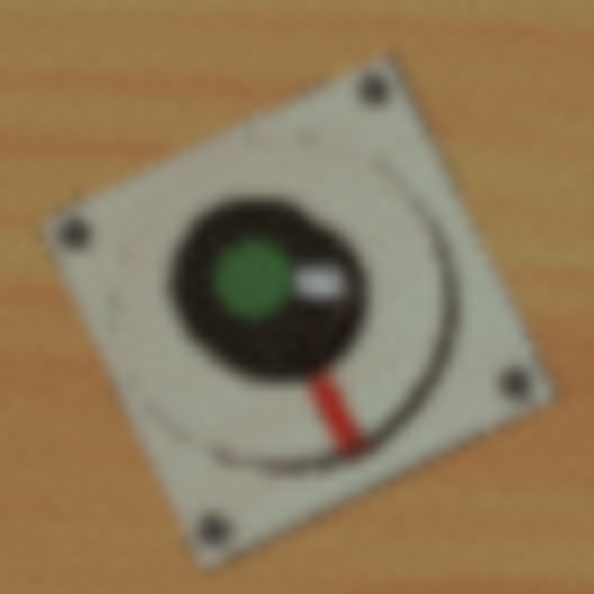

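View pics/t_head.png

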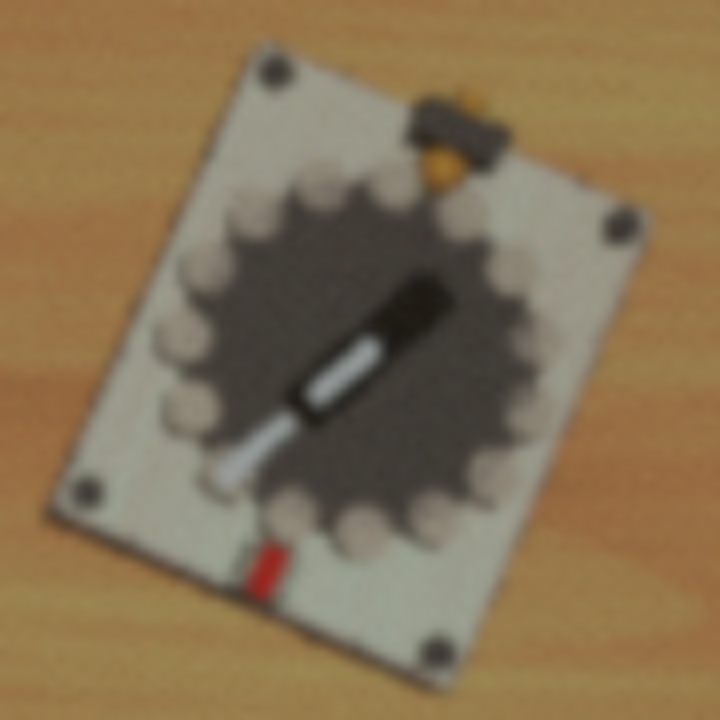

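View pics/s_cell.png

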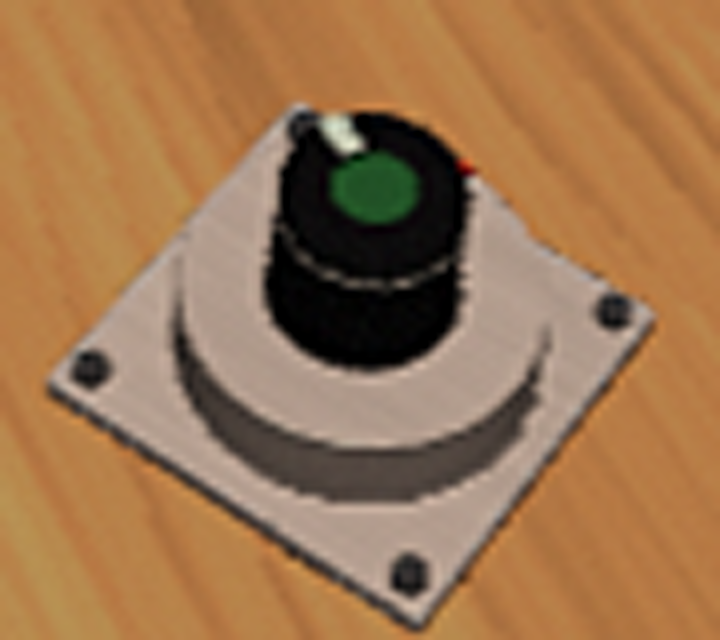

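View pics/s_head.png

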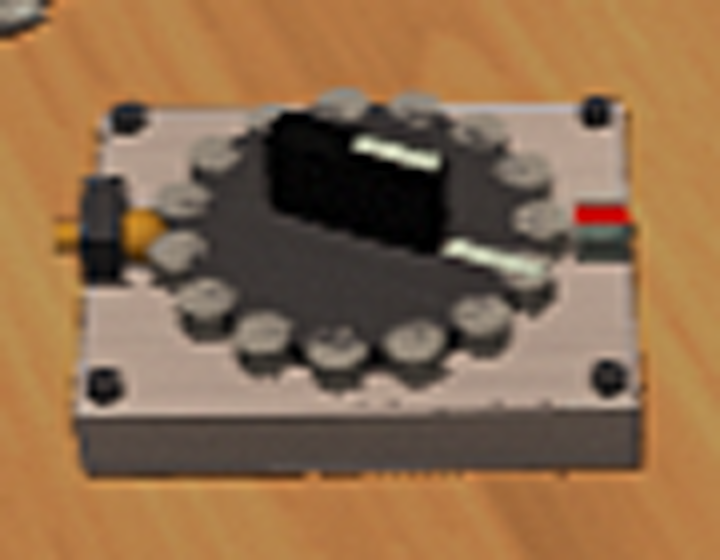

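Run:
```python
from h import *
import pickle
c=pickle.load(open("top0.pkl","rb")); s=pickle.load(open("scene0.pkl","rb"))
def T(x,y,z): return onz(c,181+(x+.5)/9-.5,184+(y+.5)/9-.5,z)
def H(x,y,z): return onz(c,301+(x+.5)/8-.5,172+(y+.5)/8-.5,z)
def S(x,y,z): return onz(s,280+(x+.5)/8-.5,245+(y+.5)/8-.5,z)
def G(x,y,z): return onz(s,211+(x+.5)/8-.5,148+(y+.5)/8-.5,z)
a=lambda v:np.degrees(np.arctan2(v[1],v[0]))
np.set_printoptions(precision=4,suppress=True)
f=np.array([T(*p,.008) for p in [(75,233),(374,90),(516,383),(213,530)]]); 
print("foot",f.mean(0)); 
f2=np.array([S(*p,.008) for p in [(91,369),(614,312),(409,575)]]); print("scene foot",(f2[0]+f2[1])/2)
print(f,f2)
e=[a(f[1]-f[0])+90,a(f[2]-f[3])+90,a(f[3]-f[0]),a(f[2]-f[1])];print("foot ang",e)
m=T(335,412,.036); print("mark",m,m-f.mean(0),a(m-f.mean(0)),np.linalg.norm((m-f.mean(0))[:2]))
d=T(252,279,.079); n=T(318,283,.079); print("dot",d,"notch",n,a(n-d),np.linalg.norm(n-d))
d=S(374,187,.079); n=S(340,133,.079); print("scene dot",d,"notch",n,a(n-d),np.linalg.norm(n-d))
f=np.array([H(*p,.030) for p in [(275,72),(622,227),(438,652),(87,492)]]); h=f.mean(0)
print("head",h,[a(f[3]-f[0]),a(f[2]-f[1])])
f2=np.array([G(*p,.030) for p in [(128,118),(597,112),(608,378),(105,385)]]); print("scene head",f2.mean(0),a(f2[1]-f2[0]),a(f2[2]-f2[3]))
m=H(267,570,.043); print("hm",m,a(m-h),np.linalg.norm((m-h)[:2]))
p=[H(222,480,.042),H(295,415,.042),H(312,402,.076),H(380,340,.076)]
print(p,[a(q-h) for q in p],a(p[0]-p[1]),a(p[2]-p[3]))
print("bar ends", H(440,290,.076),H(303,408,.076))
q=[G(440,160,.076),G(360,145,.076),G(545,268,.042),G(447,248,.042)]; h2=f2.mean(0)
print(q,[a(r-h2) for r in q],a(q[0]-q[1]),a(q[2]-q[3]))
m=G(602,213,.043); print("hm scene",m,a(m-h2))
```

```text
foot [0.5372 0.1879 0.008 ]
scene foot [0.5376 0.1872 0.008 ]
[[0.5586 0.2567 0.008 ]
 [0.6061 0.1668 0.008 ]
 [0.516  0.1188 0.008 ]
 [0.4683 0.2092 0.008 ]] [[0.6067 0.166  0.008 ]
 [0.4685 0.2084 0.008 ]
 [0.5588 0.2561 0.008 ]]
foot ang [np.float64(27.831072194118214), np.float64(27.79680743963241), np.float64(-152.2630851281365), np.float64(-151.94425795338904)]
mark [0.5031 0.1692 0.036 ] [-0.0342 -0.0186  0.028 ] -151.3636863981158 0.03891219287684267
dot [0.5372 0.1879 0.079 ] notch [0.5366 0.1689 0.079 ] -91.85773530701525 0.019069230708388316
scene dot [0.5381 0.1876 0.079 ] notch [0.5379 0.1687 0.079 ] -90.54903830536665 0.018826851392314343
head [ 0.5488 -0.1746  0.03  ] [np.float64(157.10263724661854), np.float64(156.94366620489808)]
scene head [ 0.5485 -0.1763  0.03  ] 156.91368884029404 156.8822960444657
hm [ 0.4751 -0.1435  0.043 ] 157.08698164269973 0.07996777883499154
[array([ 0.5049, -0.1281,  0.042 ]), array([ 0.5275, -0.1524,  0.042 ]), array([ 0.5283, -0.1534,  0.076 ]), array([ 0.5493, -0.1754,  0.076 ])] [np.float64(133.33310785559158), np.float64(133.73124292968052), np.float64(134.00928966175698), np.float64(-58.176986336895446)] 132.9646562702435 133.62521489812897
bar ends [ 0.5664 -0.195   0.076 ] [ 0.5262 -0.1504  0.076 ]
[array([ 0.5278, -0.1548,  0.076 ]), array([ 0.5483, -0.172 ,  0.076 ]), array([ 0.503 , -0.1284,  0.042 ]), array([ 0.5281, -0.1502,  0.042 ])] [np.float64(133.80311857584908), np.float64(91.7670521596252), np.float64(133.4906092862002), np.float64(127.89484811437015)] 139.987820733853 139.06609048702884
hm scene [ 0.4755 -0.1439  0.043 ] 156.0440966897951
```

Measured: socket axis (0.537, 0.188) with its mark at −152.1° and notch at about −91.3°, so the cell has to turn about 61° clockwise. Head axis (0.5487, −0.1752), home at 157.0°, pointer at 133.3°. That puts the knob at the first stop, and the third stop at about 85°. Both cameras agree to about 1 mm.

Run:
```python
import plant
print([ (n,getattr(plant,n)) for n in dir(plant) if not n.startswith('__')])
```

```text
[('Unreachable', <class 'plant.Unreachable'>), ('get_state', <function make.<locals>.<lambda> at 0x7fb12dc905e0>), ('read_camera', <function make.<locals>.drawn_camera at 0x7fb12dc900e0>), ('sign_off', <function connect.<locals>.done at 0x7fb12dc03740>), ('tips_ahead', 0.008)]
```

move_arm:
  linear:
    - [0.027,0.031,0]
    - [0.027,0.031,0]
    - [0.027,0.031,0]
    - [0.027,0.031,0]
    - [0.027,0.031,0]
    - [0.027,0.031,0]
    - [0.027,0.031,0]
    - [0.027,0.031,0]
    - [0.027,0.031,0]
    - [0.027,0.031,0]
    - [0,0.038,0]
    - [0,0.038,0]
    - [0,0.038,0]
    - [0,0.038,0]
    - [0,0.038,0]
    - [0,0.038,0]
    - [0,0.038,0]
    - [0,0.038,0]
    - [0,0.038,0]
    - [0,0.038,0]
  twist:
    - [0,0,0]
    - [0,0,0]
    - [0,0,5]
    - [0,0,5]
    - [0,0,5]
    - [0,0,5]
    - [0,0,5]
    - [0,0,5]
    - [0,0,5]
    - [0,0,5]
    - [0,0,5]
    - [0,0,5]
    - [0,0,5]
    - [0,0,5]
    - [0,0,5]
    - [0,0,5]
    - [0,0,5]
    - [0,0,5]
    - [0,0,5]
    - [0,0,5]
  grip: 1

```text
time: 1.82
eef_pos: [0.5308, 0.0926, 0.2294]
tcp_rot: [0.525, 0.851, -0.003, -0.003]
contact_force: [2.0, -0.5, -0.7]
opening: 1.003
```

move_arm:
  linear:
    - [0.002,0.03,-0.02]
    - [0.002,0.03,-0.03]
    - [0.002,0.025,-0.03]
    - [0,0.008,-0.015]
    - [0,0,0]
    - [0,0,0]
  twist:
    - [0,0,0]
    - [0,0,0]
    - [0,0,0]
    - [0,0,0]
    - [0,0,0]
    - [0,0,0]

```text
time: 2.32
eef_pos: [0.5346, 0.1981, 0.1329]
tcp_rot: [0.518, 0.855, -0.001, -0.001]
contact_force: [0.0, -0.1, 0.3]
opening: 1.001
```

```bash
cat > st.py <<'E'
from h import *
from scipy.spatial.transform import Rotation as Ro
s=get_state(); R=Ro.from_quat(s["tcp_rot"]).as_matrix()
np.set_printoptions(precision=4,suppress=True)
print("t",s["time"],"pos",s["eef_pos"],"yaw",np.degrees(np.arctan2(R[1,0],R[0,0])),"z",R[:,2],"F",s["contact_force"],"M",s["wrist_torque"],"q6",s["qpos"][5],"op",s["opening"])
E
python3 st.py
python3 - <<'E'
from h import *
c=cam("wrist"); cv2.imwrite("pics/w1.png",c["img"])
E
```

```text
t 2.3167 pos [0.5346 0.1981 0.1329] yaw 117.57206027512075 z [-0.0029 -0.0015 -1.    ] F [ 0.0318 -0.1187  0.2589] M [-0.0266 -0.0011 -0.0055] q6 -0.303350988484841 op 1.0008896076733835
```

View pics/w1.png

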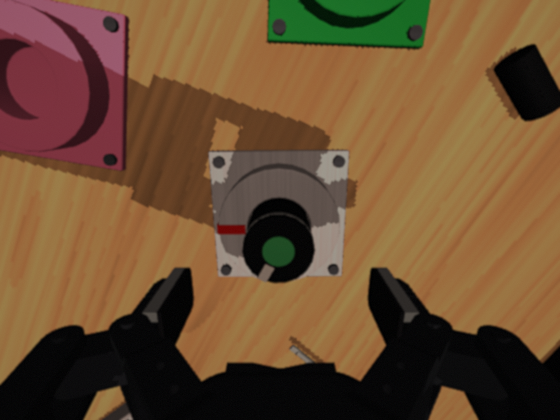

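The wrist picture shows the cell between the open jaws: green dot (278,250), notch (267,271), red mark (231,230). I'll cross-check the position from here.

Run:
```python
from h import *
c=cam("wrist")
p=onz(c,278,250,.079);n=onz(c,267,271,.079);m=onz(c,231,230,.036)
print(p,n,m,[np.degrees(np.arctan2(*(q-p)[[1,0]])) for q in(n,m)])
f=[onz(c,*q,.008) for q in[(218,162),(338,161),(333,269),(226,270)]];print(np.mean(f,0))
```

```text
[0.53848564 0.18889257 0.079     ] [0.53908604 0.17109684 0.079     ] [0.5048264  0.16903705 0.036     ] [np.float64(-88.0676569485576), np.float64(-149.4637252893511)]
[0.53911413 0.18742092 0.008     ]
```

move_arm:
  linear:
    - [0.002,-0.01,0]
    - [0,0,0]
    - [0,0,0]
  twist:
    - [0,0,0]
    - [0,0,0]
    - [0,0,0]

```text
time: 2.67
eef_pos: [0.5402, 0.1839, 0.1382]
tcp_rot: [0.52, 0.854, 0.001, 0.003]
contact_force: [0.4, 0.1, 0.6]
opening: 1.001
```

move_arm:
  linear:
    - [0,0,0]
    - [0,0,0]
  twist:
    - [0,0,0]
    - [0,0,0]

```text
time: 2.83
eef_pos: [0.5417, 0.1822, 0.1405]
tcp_rot: [0.522, 0.853, 0.002, 0.004]
contact_force: [-0.2, 0.1, 0.6]
opening: 0.997
```

```bash
python3 st.py; python3 st.py
```

```text
t 2.8333 pos [0.5417 0.1822 0.1405] yaw 117.10375475136954 z [ 0.0097 -0.0003 -1.    ] F [-0.1989  0.0503  0.6271] M [0.015  0.0162 0.0541] q6 -0.3242807932964515 op 0.9973390758785027
t 2.8333 pos [0.5417 0.1822 0.1405] yaw 117.10375475136954 z [ 0.0097 -0.0003 -1.    ] F [-0.1989  0.0503  0.6271] M [0.015  0.0162 0.0541] q6 -0.3242807932964515 op 0.9973390758785027
```

move_arm:
  linear:
    - [-0.004,0.006,-0.015]
    - [0,0,-0.01]
    - [0,0,0]
  twist:
    - [0,0,0]
    - [0,0.5,0]
    - [0,0,0]

```text
time: 3.08
eef_pos: [0.5397, 0.1875, 0.1175]
tcp_rot: [0.522, 0.853, 0.002, 0.002]
contact_force: [0.2, 0.1, -0.1]
opening: 1.0
```

```bash
python3 st.py
```

```text
t 3.0833 pos [0.5397 0.1875 0.1175] yaw 117.00760177688176 z [ 0.006   0.0004 -1.    ] F [ 0.1706  0.0611 -0.1403] M [ 0.0161 -0.0375 -0.0403] q6 -0.3139495448808297 op 1.0001551128309776
```

move_arm:
  linear:
    - [0,0,0]
  twist:
    - [0,0,0]

```text
time: 3.17
eef_pos: [0.5396, 0.1873, 0.1172]
tcp_rot: [0.522, 0.853, 0.001, 0.002]
contact_force: [0.3, 0.1, 0.6]
opening: 1.0
```

move_arm:
  linear:
    - [0,0,0]
  twist:
    - [0,0,0]

```text
time: 3.25
eef_pos: [0.5397, 0.1872, 0.1171]
tcp_rot: [0.522, 0.853, 0.001, 0.002]
contact_force: [1.5, 0.5, -0.4]
opening: 0.999
```

```bash
python3 st.py
```

```text
t 3.25 pos [0.5397 0.1872 0.1171] yaw 117.00777285944335 z [ 0.0046  0.     -1.    ] F [ 1.461   0.4574 -0.4343] M [0.0226 0.0235 0.0115] q6 -0.31438682977519905 op 0.9985227810955019
```

move_arm:
  linear:
    - [-0.002,0.001,-0.015]
    - [0,0,-0.015]
    - [0,0,-0.015]
    - [0,0,-0.008]
    - [0,0,-0.004]
    - [0,0,0]
  twist:
    - [0,0,0]
    - [0,0,0]
    - [0,0,0]
    - [0,0,0]
    - [0,0,0]
    - [0,0,0]

```text
time: 3.75
eef_pos: [0.5412, 0.1883, 0.0623]
tcp_rot: [0.522, 0.853, 0.004, 0.005]
contact_force: [-1.0, -0.4, -0.6]
opening: 0.997
```

```bash
python3 st.py
```

```text
t 3.75 pos [0.5412 0.1883 0.0623] yaw 117.01057833033474 z [ 0.0124  0.001  -0.9999] F [-0.9676 -0.3836 -0.6227] M [-0.0387 -0.0015  0.0003] q6 -0.3124698432458426 op 0.9972979550551322
```

move_arm:
  linear:
    - [-0.003,0,-0.006]
    - [-0.001,0,-0.005]
    - [0,0,0]
    - [0,0,0]
  twist:
    - [0,0.7,0]
    - [0,0,0]
    - [0,0,0]
    - [0,0,0]

```text
time: 4.08
eef_pos: [0.5385, 0.1885, 0.0526]
tcp_rot: [0.522, 0.853, 0.001, 0.001]
contact_force: [0.5, -0.2, -0.2]
opening: 0.997
```

```bash
python3 st.py
```

```text
t 4.0833 pos [0.5385 0.1885 0.0526] yaw 117.01521105207522 z [ 0.0025  0.0016 -1.    ] F [ 0.5358 -0.2206 -0.2332] M [ 0.1029  0.0072 -0.0292] q6 -0.3139590894515101 op 0.9965481205672556
```

move_arm:
  linear:
    - [-0.001,0,-0.001]
    - [0,0,0]
    - [0,0,0]
    - [0,0,0]
    - [0,0,0]
    - [0,0,0]
  twist:
    - [0,0,0]
    - [0,0,0]
    - [0,0,0]
    - [0,0,0]
    - [0,0,0]
    - [0,0,0]
  grip: 0.45
  force: 20

```text
time: 4.58
eef_pos: [0.5379, 0.1887, 0.0526]
tcp_rot: [0.522, 0.853, 0.002, 0.001]
contact_force: [0.8, -0.3, 0.4]
opening: 0.578
```

```bash
python3 st.py
```

```text
t 4.5833 pos [0.5379 0.1887 0.0526] yaw 117.02760909107548 z [ 0.0044  0.0018 -1.    ] F [ 0.7772 -0.2902  0.3628] M [-0.0043  0.0119  0.0514] q6 -0.31364667335496577 op 0.5779496989220279
```

move_arm:
  linear:
    - [0,0,0]
    - [0,0,0]
    - [0,0,0]
    - [0,0,0]
    - [0,0,0]
    - [0,0,0]
    - [0,0,0]
    - [0,0,0]
    - [0,0,0]
  twist:
    - [0,0,-4]
    - [0,0,-5]
    - [0,0,-5]
    - [0,0,-5]
    - [0,0,-5]
    - [0,0,-5]
    - [0,0,-5]
    - [0,0,-3]
    - [0,0,0]

```text
time: 5.33
eef_pos: [0.5376, 0.1885, 0.0526]
tcp_rot: [0.776, 0.631, 0.001, 0.002]
contact_force: [0.1, -0.5, -0.1]
opening: 0.573
```

```bash
python3 st.py
```

```text
t 5.3333 pos [0.5376 0.1885 0.0526] yaw 78.20522771867284 z [ 0.0035 -0.0013 -1.    ] F [ 0.1276 -0.4976 -0.0627] M [ 0.032  -0.0004 -0.0325] q6 0.36718088331764664 op 0.5732960960815365
```

Position is held and there's no side load. 22° remain.

move_arm:
  linear:
    - [0,0,0]
    - [0,0,0]
    - [0,0,0]
    - [0,0,0]
    - [0,0,0]
    - [0,0,0]
    - [0,0,0]
  twist:
    - [0,0,-5]
    - [0,0,-5]
    - [0,0,-5]
    - [0,0,-3]
    - [0,0,-1.5]
    - [0,0,0]
    - [0,0,0]

```text
time: 5.92
eef_pos: [0.5377, 0.1884, 0.0526]
tcp_rot: [0.873, 0.488, 0.001, 0.002]
contact_force: [0.1, -0.3, 0.2]
opening: 0.578
```

```bash
python3 st.py;  python3 - <<'E'
from h import *
c=cam("wrist"); crop(c,280,250,140,140,5,"w2.png")
c=cam("top"); crop(c,213,217,90,90,7,"t2.png")
c=cam("scene"); crop(c,325,275,90,80,8,"s2.png")
E
```

```text
t 5.9167 pos [0.5377 0.1884 0.0526] yaw 58.38257623163596 z [ 0.0031 -0.0024 -1.    ] F [ 0.0709 -0.272   0.2315] M [ 0.0083 -0.0167  0.0308] q6 0.7143315990475417 op 0.5776825914883987
w2.png origin 210 180 scale 5
t2.png origin 168 172 scale 7
s2.png origin 280 235 scale 8
```

View pics/w2.png

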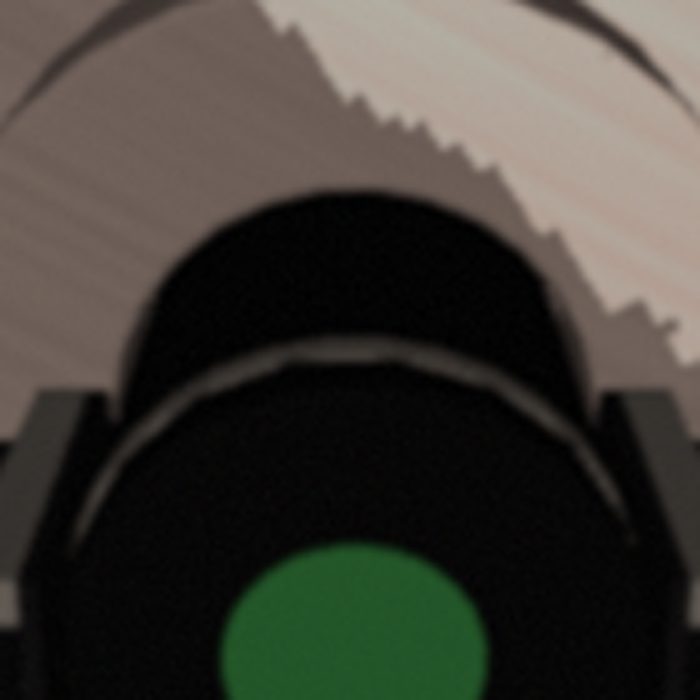

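View pics/t2.png

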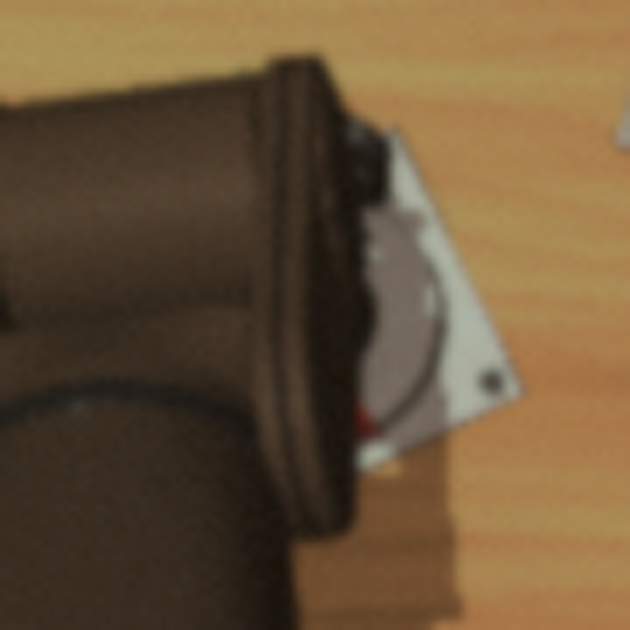

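move_arm:
  linear:
    - [0,0,0]
    - [0,0,0]
    - [0,0,0]
  twist:
    - [0,0,-2.3]
    - [0,0,0]
    - [0,0,0]

```text
time: 6.32
eef_pos: [0.5377, 0.1884, 0.0526]
tcp_rot: [0.882, 0.47, 0.001, 0.002]
contact_force: [0.1, 0.2, -0.4]
opening: 0.577
```

```bash
python3 st.py
```

```text
t 6.3167 pos [0.5377 0.1884 0.0526] yaw 56.1187775766468 z [ 0.003  -0.0025 -1.    ] F [ 0.0892  0.174  -0.4178] M [ 0.0479 -0.0703  0.0101] q6 0.7539795469931934 op 0.5767821542156687
```

move_arm:
  linear:
    - [0,0,0]
    - [0,0,0]
    - [0,0,0]
    - [0,0,0]
    - [0,0,0]
    - [0,0,0.01]
    - [0,0,0.02]
    - [0,0,0.03]
    - [0,0,0.02]
    - [0,0,0.01]
    - [0,0,0]
  twist:
    - [0,0,0]
    - [0,0,0]
    - [0,0,0]
    - [0,0,0]
    - [0,0,0]
    - [0,0,0]
    - [0,0,0]
    - [0,0,0]
    - [0,0,0]
    - [0,0,0]
    - [0,0,0]
  grip: 1

```text
time: 7.23
eef_pos: [0.5363, 0.1881, 0.148]
tcp_rot: [0.882, 0.472, -0.0, 0.002]
contact_force: [0.2, 0.5, -0.4]
opening: 0.998
```

```bash
python3 st.py;  python3 - <<'E'
from h import *
import pickle
c=cam("wrist"); pickle.dump(c,open("w3.pkl","wb")); crop(c,280,250,160,120,5,"w3.png")
E
```

```text
t 7.2333 pos [0.5363 0.1881 0.148 ] yaw 56.33737018408824 z [ 0.0007 -0.0032 -1.    ] F [ 0.2252  0.5218 -0.4168] M [-0.0111  0.0085 -0.017 ] q6 0.7494981622785115 op 0.9978973986321895
w3.png origin 200 190 scale 5
```

View pics/w3.png

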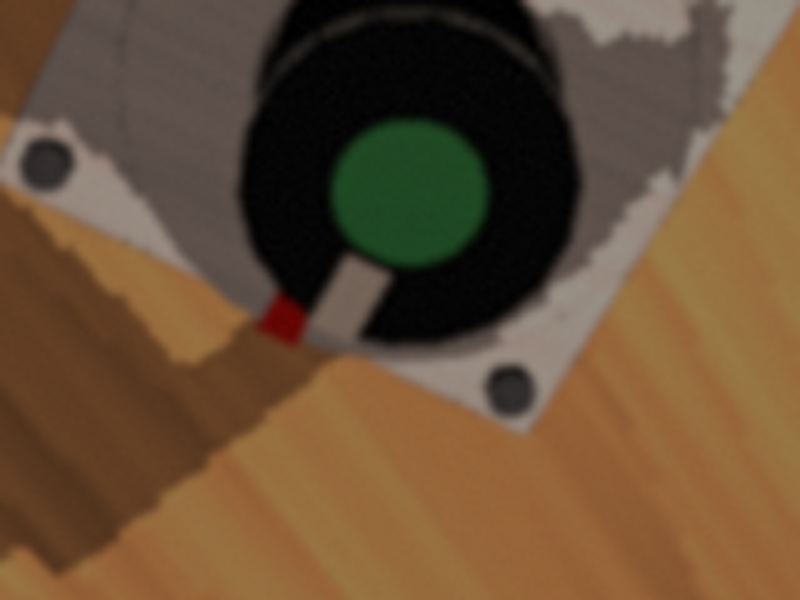

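Released: dot at crop (410,193), notch (345,302), red mark partly hidden at (283,318). Now the angles.

Run:
```python
from h import *
import pickle
c=pickle.load(open("w3.pkl","rb"))
f=lambda x,y,z: onz(c,200+(x+.5)/5-.5,190+(y+.5)/5-.5,z)
a=lambda v:np.degrees(np.arctan2(v[1],v[0]))
d=f(410,193,.079); print(d)
for q in[(334,336),(372,262),(350,300)]: n=f(*q,.079); print(n,a(n-d))
n1,n2=f(334,336,.079),f(372,262,.079); print("line",a(n1-n2))
m=f(279,322,.036); print(m, np.linalg.norm((m-d)[:2]),a(m-d))
h=[f(47,163,.008),f(510,390,.008)]; print("foot side dir",a(h[0]-h[1]),a(h[1]-h[0]))
```

```text
[0.53854995 0.18820265 0.079     ]
[0.5166435  0.17553278 0.079     ] -149.95651151745218
[0.52798888 0.18229539 0.079     ] -150.77982374432256
[0.52190419 0.17905294 0.079     ] -151.20363611593012
line -149.20221240383776
[0.49658054 0.1667989  0.036     ] 0.04711211529844608 -152.97911790133068
foot side dir 117.98713133273499 -62.01286866726502
```

move_arm:
  linear:
    - [0.001,-0.02,0]
    - [0.001,-0.026,0]
    - [0.001,-0.026,0]
    - [0.001,-0.026,0]
    - [0.001,-0.026,0]
    - [0.001,-0.026,0]
    - [0.001,-0.026,0]
    - [0.001,-0.026,0]
    - [0.001,-0.026,0]
    - [0.001,-0.026,0]
    - [0.001,-0.026,0]
    - [0.001,-0.02,0]
    - [0.001,-0.01,0]
    - [0,0,0]
    - [0,0,0]
  twist:
    - [0,0,5]
    - [0,0,5.5]
    - [0,0,5.5]
    - [0,0,5.5]
    - [0,0,5.5]
    - [0,0,5.5]
    - [0,0,5.5]
    - [0,0,5.5]
    - [0,0,5.5]
    - [0,0,5.5]
    - [0,0,5.5]
    - [0,0,5.5]
    - [0,0,4]
    - [0,0,0]
    - [0,0,0]

```text
time: 8.53
eef_pos: [0.5347, -0.1333, 0.1244]
tcp_rot: [0.427, 0.904, -0.009, -0.012]
contact_force: [-0.1, 0.5, 0.5]
opening: 0.998
```

```bash
python3 st.py;  python3 - <<'E'
from h import *
import pickle
c=cam("wrist"); pickle.dump(c,open("w4.pkl","wb")); cv2.imwrite("pics/w4.png",c["img"])
c=cam("top"); pickle.dump(c,open("t4.pkl","wb")); crop(c,213,217,66,66,9,"t4.png")
E
```

```text
t 8.5333 pos [ 0.5347 -0.1333  0.1244] yaw 129.40330938699483 z [-0.0291 -0.0061 -0.9996] F [-0.0511  0.4766  0.4849] M [ 0.024   0.0005 -0.0184] q6 -1.098420690642724 op 0.997993304117511
t4.png origin 180 184 scale 9
```

View pics/t4.png

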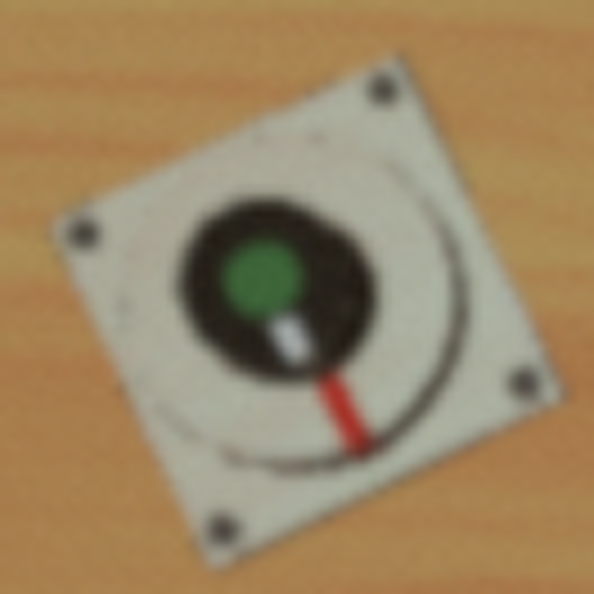

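View pics/w4.png

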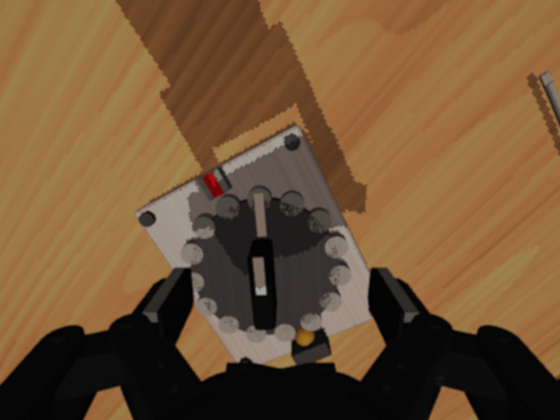

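The top view shows the notch (dot (263,279) → notch (291,340)) lined up with the red mark. In the wrist view the bar stands vertical at about (262,283). Checking the numbers for both.

Run:
```python
from h import *
import pickle
c=pickle.load(open("t4.pkl","rb")); w=pickle.load(open("w4.pkl","rb"))
a=lambda v:np.degrees(np.arctan2(v[1],v[0]))
f=lambda x,y,z: onz(c,180+(x+.5)/9-.5,184+(y+.5)/9-.5,z)
d=f(263,279,.079);n=f(291,340,.079);print(d,a(n-d),np.linalg.norm(n-d))
print("notch line",a(f(301,363,.079)-f(278,318,.079)),"mark line",a(f(360,450,.036)-f(328,378,.036)))
g=[onz(w,*p,.076) for p in[(262,240),(263,328)]];print("bar",g,np.mean(g,0),a(g[0]-g[1]))
p=[onz(w,261,195,.042),onz(w,260,234,.042)];print(p,a(p[0]-p[1]))
crop(w,265,265,150,150,5,"w4c.png")
```

```text
[0.53719831 0.18735104 0.079     ] -152.77683610888386 0.019632876515343744
notch line -150.41442831615063 mark line -153.48749223390308
bar [array([ 0.52508594, -0.14073875,  0.076     ]), array([ 0.56818185, -0.1937179 ,  0.076     ])] [ 0.5466339  -0.16722833  0.076     ] 129.1266422456593
[array([ 0.50853515, -0.12576494,  0.042     ]), array([ 0.52720426, -0.15050939,  0.042     ])] 127.03370281638453
w4c.png origin 190 190 scale 5
```

View pics/w4c.png

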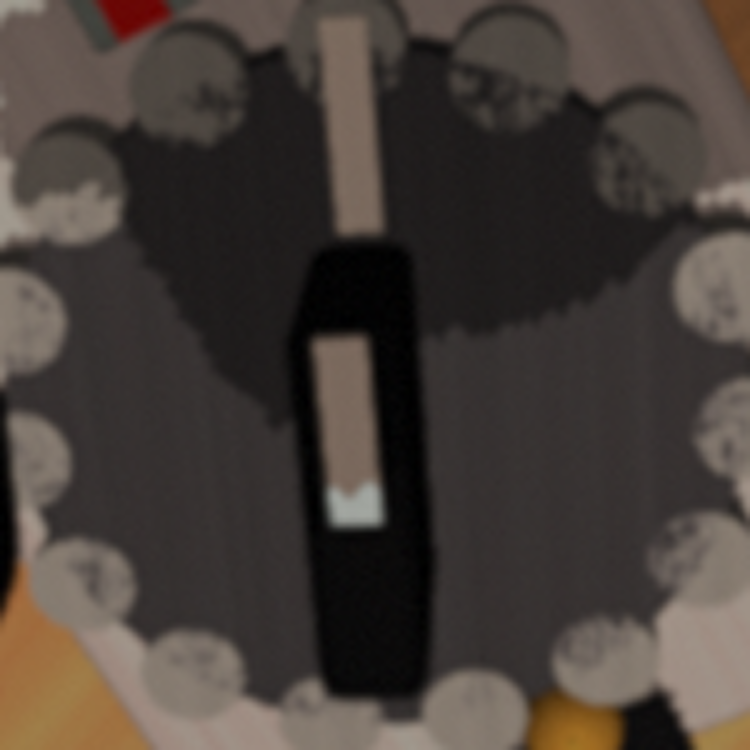

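move_arm:
  linear:
    - [0.005,-0.015,0]
    - [0.005,-0.015,0]
    - [0.003,-0.008,0]
    - [0,0,0]
    - [0,0,0]
  twist:
    - [0.3,-1.6,1.5]
    - [0,0,1.5]
    - [0,0,0]
    - [0,0,0]
    - [0,0,0]

```text
time: 9.05
eef_pos: [0.5476, -0.1657, 0.123]
tcp_rot: [0.401, 0.916, 0.0, -0.002]
contact_force: [-0.0, 1.0, 0.3]
opening: 1.002
```

```bash
python3 st.py
```

```text
t 9.05 pos [ 0.5476 -0.1657  0.123 ] yaw 132.66604435527034 z [-0.0026  0.0018 -1.    ] F [-0.0474  1.0246  0.2884] M [ 0.0019 -0.0091 -0.0552] q6 -1.2161810441405152 op 1.0017535129369188
```

move_arm:
  linear:
    - [0.001,-0.007,-0.01]
    - [0,-0.003,-0.01]
    - [0,0,-0.01]
    - [0,0,0]
  twist:
    - [0,0,0.4]
    - [0,0,0]
    - [0,0,0]
    - [0,0,0]

```text
time: 9.38
eef_pos: [0.5484, -0.1739, 0.0901]
tcp_rot: [0.397, 0.918, 0.001, -0.002]
contact_force: [-0.5, -0.2, -0.0]
opening: 1.001
```

```bash
python3 st.py;  python3 - <<'E'
from h import *
import pickle
c=cam("wrist"); pickle.dump(c,open("w5.pkl","wb")); cv2.imwrite("pics/w5.png",c["img"])
E
```

```text
t 9.3833 pos [ 0.5484 -0.1739  0.0901] yaw 133.16614908213364 z [-0.0029  0.0024 -1.    ] F [-0.5189 -0.2257 -0.0369] M [0.0327 0.0061 0.0644] q6 -1.2375680797220867 op 1.0009643530100725
```

View pics/w5.png

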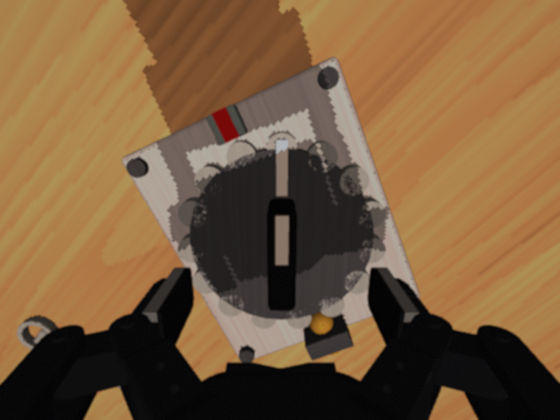

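The bar is centred between the jaws (column 282) and parallel to them. Descending to grip.

move_arm:
  linear:
    - [0,-0.001,-0.01]
    - [0,0,-0.01]
    - [0,0,-0.006]
    - [0,0,-0.002]
    - [0,0,0]
    - [0,0,0]
  twist:
    - [0,0,0]
    - [0,0,0]
    - [0,0,0]
    - [0,0,0]
    - [0,0,0]
    - [0,0,0]

```text
time: 9.93
eef_pos: [0.548, -0.1743, 0.0586]
tcp_rot: [0.397, 0.918, 0.001, -0.003]
contact_force: [0.2, -0.3, -0.2]
opening: 0.999
```

```bash
python3 st.py
```

```text
t 9.9333 pos [ 0.548  -0.1743  0.0586] yaw 133.1672608459377 z [-0.0041  0.0032 -1.    ] F [ 0.2146 -0.2825 -0.2277] M [-0.043   0.0136 -0.0156] q6 -1.2388446487279343 op 0.9986665472153261
```

move_arm:
  linear:
    - [0.0005,-0.001,0]
    - [0,0,0]
    - [0,0,0]
    - [0,0,0]
    - [0,0,0]
    - [0,0,0]
    - [0,0,0]
    - [0,0,0]
    - [0,0,0]
    - [0,0,0]
  twist:
    - [0,0,0]
    - [0,0,0]
    - [0,0,0]
    - [0,0,0]
    - [0,0,0]
    - [0,0,0]
    - [0,0,0]
    - [0,0,0]
    - [0,0,0]
    - [0,0,0]
  grip: 0.05
  force: 80

```text
time: 10.77
eef_pos: [0.5505, -0.1754, 0.0608]
tcp_rot: [0.398, 0.918, 0.001, -0.0]
contact_force: [0.5, 0.4, -1.1]
opening: 0.172
```

```bash
python3 st.py
```

```text
t 10.7667 pos [ 0.5505 -0.1754  0.0608] yaw 133.1356653659875 z [ 0.0007  0.0022 -1.    ] F [ 0.5363  0.4279 -1.128 ] M [-0.0792  0.0591 -0.0601] q6 -1.2395285513334549 op 0.17164513871753767
```

move_arm:
  linear:
    - [-0.001,0,0]
    - [0,0,0]
    - [0,0,0]
    - [0,0,0]
  twist:
    - [0,0,-3]
    - [0,0,-3]
    - [0,0,-3]
    - [0,0,-3]

```text
time: 11.1
eef_pos: [0.5501, -0.1756, 0.0608]
tcp_rot: [0.492, 0.871, 0.0, 0.001]
contact_force: [0.9, 0.1, -1.3]
opening: 0.168
```

```bash
python3 st.py
```

```text
t 11.1 pos [ 0.5501 -0.1756  0.0608] yaw 121.03474759017469 z [ 0.0019 -0.0005 -1.    ] F [ 0.9445  0.0575 -1.3312] M [0.0364 0.103  0.1237] q6 -1.026832310659099 op 0.16816120240950105
```

move_arm:
  linear:
    - [0,0,0]
    - [0,0,0]
    - [0,0,0]
    - [0,0,0]
  twist:
    - [0,0,-3]
    - [0,0,-3]
    - [0,0,-3]
    - [0,0,-2]

```text
time: 11.43
eef_pos: [0.5497, -0.1758, 0.0608]
tcp_rot: [0.577, 0.817, -0.0, 0.0]
contact_force: [0.0, -0.1, 0.3]
opening: 0.172
```

```bash
python3 st.py
```

```text
t 11.4333 pos [ 0.5497 -0.1758  0.0608] yaw 109.51020398590249 z [ 0.0001 -0.0005 -1.    ] F [ 0.0009 -0.1384  0.2601] M [ 0.0678 -0.0015 -0.0532] q6 -0.8253437507204788 op 0.1715136709602162
```

move_arm:
  linear:
    - [0,0,0]
  twist:
    - [0,0,0]

```text
time: 11.52
eef_pos: [0.5497, -0.1758, 0.0608]
tcp_rot: [0.578, 0.816, 0.0, 0.0]
contact_force: [1.2, -0.5, 0.0]
opening: 0.175
```

```bash
python3 st.py
```

```text
t 11.5167 pos [ 0.5497 -0.1758  0.0608] yaw 109.4022132624502 z [ 0.0001 -0.0001 -1.    ] F [ 1.219  -0.5054  0.0275] M [ 0.0024  0.0369 -0.2521] q6 -0.8239689350582723 op 0.1748726298668906
```

move_arm:
  linear:
    - [0,0,0]
    - [0,0,0]
    - [0,0,0]
    - [0,0,0]
    - [0,0,0]
    - [0,0,0]
  twist:
    - [0,0,-3]
    - [0,0,-3]
    - [0,0,-3]
    - [0,0,-3]
    - [0,0,-3]
    - [0,0,-3]

```text
time: 12.02
eef_pos: [0.549, -0.1759, 0.0608]
tcp_rot: [0.698, 0.716, -0.001, -0.001]
contact_force: [0.0, 0.7, -0.8]
opening: 0.168
```

```bash
python3 st.py
```

```text
t 12.0167 pos [ 0.549  -0.1759  0.0608] yaw 91.39959299733734 z [-0.0023 -0.0003 -1.    ] F [ 0.0203  0.7068 -0.7791] M [ 0.0998 -0.004   0.0436] q6 -0.508868315054738 op 0.16813398148269756
```

move_arm:
  linear:
    - [0,0,0]
    - [0,0,0]
    - [0,0,0]
  twist:
    - [0,0,-2.5]
    - [0,0,-1.5]
    - [0,0,0]

```text
time: 12.27
eef_pos: [0.5489, -0.1759, 0.0608]
tcp_rot: [0.724, 0.69, -0.001, -0.001]
contact_force: [0.2, -0.4, -0.9]
opening: 0.172
```

```bash
python3 st.py
```

```text
t 12.2667 pos [ 0.5489 -0.1759  0.0608] yaw 87.22722673293113 z [-0.0023  0.0007 -1.    ] F [ 0.1584 -0.4196 -0.862 ] M [ 0.0169  0.0028 -0.2601] q6 -0.43722876886355777 op 0.17183612922750088
```

move_arm:
  linear:
    - [0,0,0]
    - [0,0,0]
  twist:
    - [0,0,-1.3]
    - [0,0,0]

```text
time: 12.43
eef_pos: [0.5488, -0.1759, 0.0608]
tcp_rot: [0.732, 0.681, -0.0, -0.001]
contact_force: [0.0, 0.3, 0.1]
opening: 0.172
```

```bash
python3 st.py;  python3 - <<'E'
from h import *
import pickle
c=cam("wrist"); pickle.dump(c,open("w6.pkl","wb")); cv2.imwrite("pics/w6.png",c["img"])
c=cam("scene"); pickle.dump(c,open("s6.pkl","wb")); crop(c,256,178,100,75,8,"s6.png")
c=cam("top"); pickle.dump(c,open("t6.pkl","wb")); crop(c,346,217,90,90,8,"t6.png")
E
```

```text
t 12.4333 pos [ 0.5488 -0.1759  0.0608] yaw 85.8817414346616 z [-0.0022  0.0012 -1.    ] F [0.0226 0.305  0.0572] M [ 0.0328 -0.0011 -0.3058] q6 -0.4143384089785813 op 0.17238897716050944
s6.png origin 206 140 scale 8
t6.png origin 301 172 scale 8
```

View pics/w6.png

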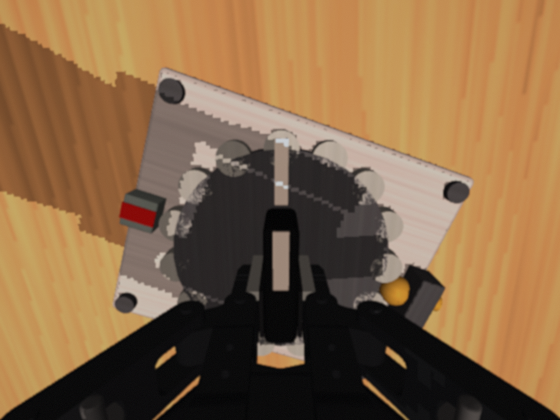

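View pics/s6.png

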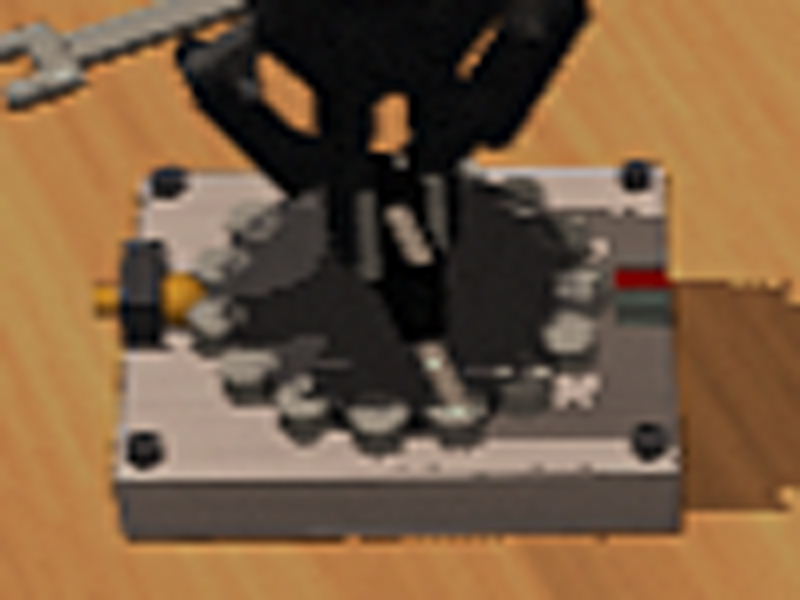

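View pics/t6.png

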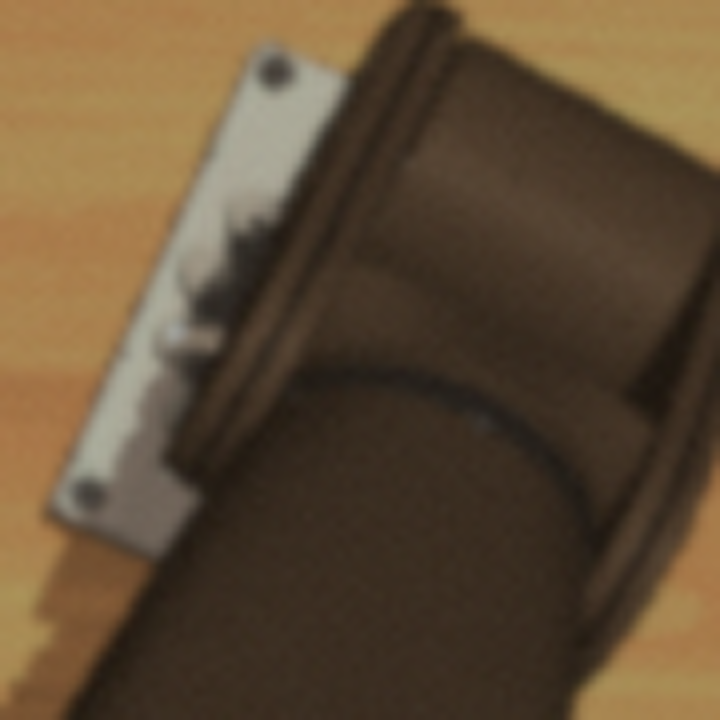

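Pointer now 71° from home and the bar is still square in the jaws. Torque (−0.31 N m) still pulls toward the stop, so I'll creep on until it jumps back.

move_arm:
  linear:
    - [0,0,0]
    - [0,0,0]
  twist:
    - [0,0,-0.6]
    - [0,0,0]

```text
time: 12.75
eef_pos: [0.5488, -0.1759, 0.0608]
tcp_rot: [0.735, 0.678, -0.0, -0.001]
contact_force: [0.6, 0.5, 0.3]
opening: 0.169
```

```bash
python3 st.py
```

```text
t 12.75 pos [ 0.5488 -0.1759  0.0608] yaw 85.32141618633227 z [-0.0022  0.0012 -1.    ] F [0.5936 0.5059 0.2983] M [ 0.0583 -0.0201 -0.1418] q6 -0.4045709004780094 op 0.16904723370970773
```

move_arm:
  linear:
    - [0,0,0]
    - [0,0,0]
    - [0,0,0]
  twist:
    - [0,0,-0.5]
    - [0,0,0]
    - [0,0,0]

```text
time: 13.0
eef_pos: [0.5488, -0.1759, 0.0608]
tcp_rot: [0.738, 0.675, -0.001, -0.001]
contact_force: [0.4, -0.5, -0.0]
opening: 0.168
```

```bash
python3 st.py
```

```text
t 13.0 pos [ 0.5488 -0.1759  0.0608] yaw 84.96049033986412 z [-0.0025  0.0005 -1.    ] F [ 0.3629 -0.5008 -0.0313] M [ 0.1154 -0.0271 -0.0097] q6 -0.39731956627005516 op 0.16827015592152886
```

move_arm:
  linear:
    - [0,0,0]
    - [0,0,0]
    - [0,0,0]
  twist:
    - [0,0,0]
    - [0,0,0]
    - [0,0,0]

```text
time: 13.25
eef_pos: [0.5488, -0.1759, 0.0608]
tcp_rot: [0.737, 0.676, -0.001, -0.001]
contact_force: [1.0, 0.6, -0.2]
opening: 0.171
```

```bash
python3 st.py;  python3 - <<'E'
from h import *
c=cam("wrist"); crop(c,282,190,110,120,6,"w7.png")
import pickle; pickle.dump(c,open("w7.pkl","wb"))
c=cam("scene"); cv2.imwrite("pics/s7.png",c["img"])
E
```

```text
t 13.25 pos [ 0.5488 -0.1759  0.0608] yaw 84.99577002538466 z [-0.0025  0.0003 -1.    ] F [ 0.9681  0.6304 -0.2469] M [ 0.1326 -0.0421 -0.0274] q6 -0.39777999993785396 op 0.1709359018897015
w7.png origin 227 130 scale 6
```

View pics/w7.png

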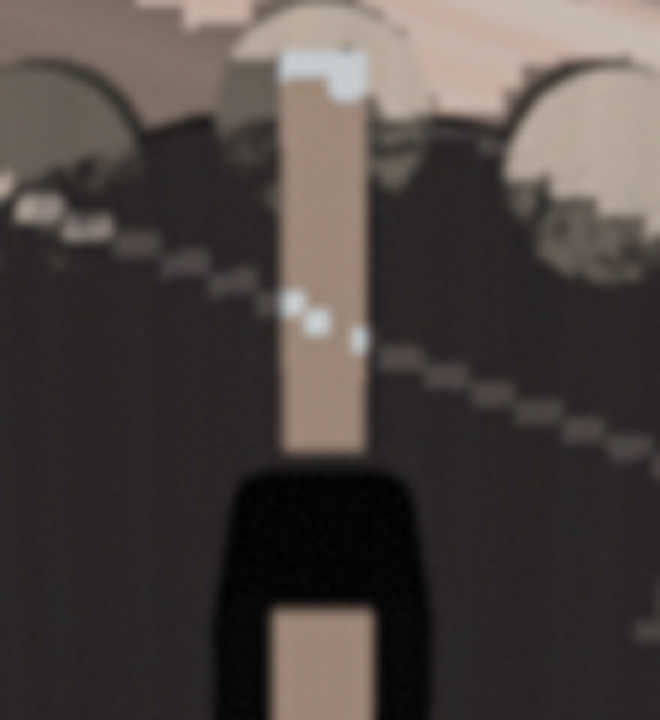

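View pics/s7.png

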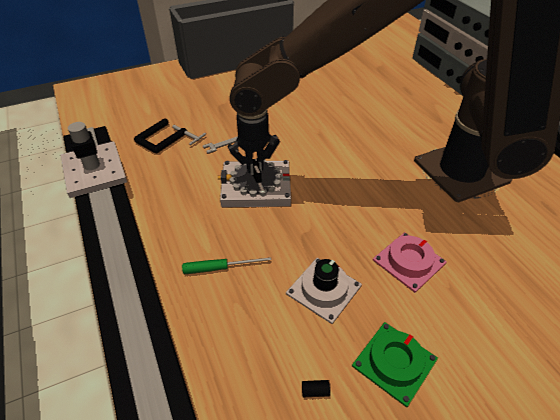

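The plate line and bar line are both straight and vertical in the wrist view (crop column ~324), so the bar hasn't slipped in the jaws. The yaw of 85.0° puts the knob 72° from home. The cell and tools are unchanged in the scene view. Handing in.

```bash
python3 -c "
from plant import *
print(sign_off())"
```

```text
the job is handed in; nothing more can be done
None
```

I did both jobs in order and handed in at about 13.3 s of the 48 s. No verdict is reported.

- **Cell:** I turned it about 61° clockwise in the socket, released it and backed off. Afterwards the top and wrist cameras put the notch between −149° and −153°, against −152.1° for the red mark. The readings differ by a few degrees, so up to about 3° of error is possible. I judged it aligned and did not turn it again.
- **Knob:** it was found at the first stop. I gripped it and turned it 48° clockwise through the second stop to the third, where I am still gripping it at 80 N. At the end the gripper's yaw was 85.0°, which is 72.0° from home as intended. The torque dropped from −0.31 N m to about zero there, as expected when seated in the stop. The bar had not slipped in the jaws.
- **Loads and tools:** the measured contact force stayed within about 2 N. The driver, spacer and spanner look undisturbed in the last scene picture.

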